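Seat the covered press plate on the bun mould and lift off its cover

TASK

The press plate of the bun mould (the inner lid) lies on the wooden rest with its steel cover (the outer lid) nested over it: carry both together by the black handle post to the mould base and lower them, without dropping them, over the two locating pins until the plate is flush on the base with the cover still nested. Then take the cover alone by its square collar and lift it until all of it is above the top of the post, leaving the plate flush on its pins and the other things on the table where they are. Finish while holding the cover still and level up there.

Things in the scene. Friction and masses are not known exactly. Their poses are not given: they have to be found in the camera images.
- mould_base: Fixed dark steel bun-mould base 250 x 160 x 45 mm (x, y, z), six shallow bun cups on its flat top, a wire handle at each end. Origin: centre of its underside, on the table. Two upright brass locating pins on its top at x = +92 and -92 mm, y = 0: 9 mm diameter, 20 mm tall, straight for 12 mm, then coned to 4 mm at the tip.
- base_top (a point): Centre of the base's flat top face, midway between the feet of the pins, 45 mm above the table, axes as the base.
- rest: Fixed wooden rest 220 x 150 mm on which the lid set starts; its two cross rails carry the press plate's underside 35 mm above the table. Origin: centre of its underside. Base and rest may change sides.
- press_plate: Inner lid, loose: dark coated aluminium plate 210 x 130 x 6 mm, 0.28 to 0.46 kg. Origin: centre of its underside; x along the long side, z up. Two 13 mm through holes at x = +92 and -92 mm, y = 0, in the ends that stick out of the cover; either way round fits the pins. On top a raised boss 138 x 106 mm, to z = 12 mm, and a central square handle post (see its top).
- cover: Outer lid, loose: shallow steel cover 150 x 118 mm, 0.16 to 0.26 kg, lying nested on the plate around its boss with 3 mm play. Origin: centre of its lower rim (6 mm above the plate's underside when nested); x along the long side, z up. Flat top at z = 14 mm, with a central square collar (see its top). Lifting the collar lifts the cover alone.
- post_top (a point): Centre of the top of the plate's black handle post, 82 mm above the plate's underside. The post is 22 x 22 mm, sides along the plate's x and y; it passes up through the cover's collar with 5 mm play all round and stands 36 mm above it. Lifting the post lifts both lids.
- collar_top (a point): Centre of the top of the cover's collar, 40 mm above the cover's rim. The collar is a square steel tube 26 mm tall, 42 x 42 mm outside, 32 x 32 mm inside, sides along the cover's x and y, rising from the cover's flat top.
- sauce_cup: Bystander: small white ceramic cup, 60 mm wide, 50 mm tall, between base and rest.
- spatula: Bystander: spatula, 200 mm long, lying flat, between base and rest, nearer the robot; origin near its middle.
- filling_bowl: Bystander: empty blue ceramic bowl, 100 mm wide, 45 mm tall, at the right, farther out than the jar.
- bean_jar: Bystander: closed jar, 70 mm wide, 100 mm tall, at the right.
- oil_brush: Bystander: oil brush, 180 mm long, lying flat, at the left.
Mind the look-alikes: they are no part of the job. What is shaped like the cover but yellow is not meant.

How it is judged:
On the way, in this order (a step that is already met when the one before it is completed fails the run):
1. the plate lies flush on the base over both pins, with the cover still nested on it (z of press_plate in the frame of base_top between -0.003 and 0.003 m and horizontal distance between press_plate and base_top below 0.005 m and angle between the x axis of press_plate and the x axis of mould_base, either way round below 0.06 rad and angle between press_plate's own z axis and vertical below 0.025 rad and z of cover in the frame of press_plate below 0.01 m), for 0.2 s.
2. the cover is lifted off the plate, held in the fingers, while the plate stays flush on its pins (z of press_plate in the frame of base_top between -0.003 and 0.003 m and horizontal distance between press_plate and base_top below 0.005 m and angle between the x axis of press_plate and the x axis of mould_base, either way round below 0.06 rad and angle between press_plate's own z axis and vertical below 0.025 rad and z of cover in the frame of press_plate above 0.03 m and contact force between the fingers and cover above 0.5 N), for 0.1 s.
At the end, for the whole second after the job is handed in: Cover held still (under 0.03 m/s) in the fingers, level within 0.15 rad, rim over 82 mm above the plate's underside, touching neither plate nor base. Plate flush on its pins (3 mm height, 5 mm sideways, 0.06 rad yaw, 0.025 rad tilt), not touched by the fingers (z of press_plate in the frame of base_top between -0.003 and 0.003 m and horizontal distance between press_plate and base_top below 0.005 m and angle between the x axis of press_plate and the x axis of mould_base, either way round below 0.06 rad and angle between press_plate's own z axis and vertical below 0.025 rad and z of cover in the frame of press_plate above 0.082 m and angle between cover's own z axis and vertical below 0.15 rad and linear speed of cover below 0.03 m/s and linear speed of press_plate below 0.02 m/s and contact force between the fingers and cover above 1 N and contact force between each of cover, the fingers and press_plate below 0.05 N and contact force between cover and mould_base below 0.05 N); the arm keeps its last pose, push and grip.
It fails at once if the cover is separated from the plate before the plate lies on its pins, or the plate is disturbed after that (z of cover in the frame of press_plate above 0.016 m and not (z of press_plate in the frame of base_top between -0.003 and 0.003 m and horizontal distance between press_plate and base_top below 0.005 m and angle between the x axis of press_plate and the x axis of mould_base, either way round below 0.06 rad and angle between press_plate's own z axis and vertical below 0.025 rad)).
It fails at once if the plate is dropped: falling faster than 0.35 m/s out of the fingers (linear speed of press_plate above 0.35 m/s and contact force between the fingers and press_plate below 0.05 N).
It fails at once if a bystander is moved by more than 30 mm (distance of any of sauce_cup, spatula, filling_bowl, bean_jar, oil_brush from where it was at the start of the episode above 0.03 m).
It also fails if it takes over 54 s, if anything falls off the work surface, if the arm or the gripper's body presses on something with over 40 N, if the wrist force passes 120 N, or if a joint passes its speed limit or range.

ROBOT

A 6-joint arm with a two-finger parallel gripper is mounted at the origin on the work surface. World frame = base frame: x ahead of the robot, y to its left, z up, the work surface at z = 0. Lengths are in m, angles in rad, forces in N, time in s.
With the tool pointing down it reaches from about 0.325 to 0.9 m from the base axis. Payload 3.5 kg.
Tool frame: the origin (TCP) lies at the very end of the fingers, on their centre line; the grasp point (between the pads) lies 19 mm behind it (bot.hold_point_z is the distance from the TCP to the grasp point, in m); y points along the fingers, z is the direction in which the jaws open and shut, and the axes are right-handed (so a half turn about y gives the same grasp; the last joint's range is limited). The gripper opens to 85 mm and grips with 20 to 120 N. Pads are 22 mm wide; open, the fingers measure 114 mm over their backs; the gripper's body (76 mm by 85 mm) begins 54 mm behind the grasp point. The pads swing forward as they close: fully open they stand 13 mm farther back than shut.
Start: joints at [1.198, 0.276, -0.026, 1.268, 0, 1.467], TCP at [0.167, 0.602, 0.231] pointing down, gripper open.
Joint ranges: [-3.12, 3.12], [-0.85, 1.88], [-1.08, 1.24], [-1.95, 2.15], [-1.57, 1.53], [-3.14, 3.14]. Speed limits (rad/s): [2.57, 2.57, 3.14, 3.14, 3.14, 3.14].

INTERFACE

Orientations are given as a 3x3 rotation matrix whose columns are the frame's x, y, z axes.
In Python, from rig import bot gives the robot as it stands. The module is installed in compiled form; this text tells all that it offers.
- The arm moves only by the tool jog_arm, never from a script. Its arguments are lists of equal length, an entry for each row: "dp": the shift along the tool's x, y, z in units of 25 mm (1.0 is 25 mm), a list of three; "twist": the turn about the tool's y in units of 6 degrees (1.0 is 6 degrees). A call has 1 to 20 rows; each row shifts and turns the commanded pose from where the row before left it, along the tool's axes as they then stand; what a row does not reach is not made up. A row lasts 1/8 s, in which the tool goes at most 62.5 mm and 10.7 degrees, less where a joint would pass 70% of its speed; a pose out of reach is approached as far as the arm can. A call is refused whole if a number of a shift passes 1 or a number of a turn 1, either way. A call with a gripper value outside its range is refused whole. "jaw" is the opening in per cent of the stroke, from 0 (shut) to 100 (fully open), set as the call begins (left out, the last holds). The fingers move at their own pace and stop on an object; "force" is the grip in N (left out, the last holds). Time passes only in rows, so rows that do not move let the fingers close. It gives the time, the measured TCP pose, the force and the opening at its end, in the units of the state.
- bot.state(): the state, without advancing time (a new reading comes with each control period).
- bot.read_camera(name): name is "side" or "top" or "wrist"; returns a dict with "frame" (400x640x3 uint8, red, green, blue), "K" (3x3 intrinsics, pixels), "position" and "attitude" of the camera in the world; the wrist camera has in their place "mount" (4x4, takes a point from camera to tool coordinates, whose origin is the TCP and whose axes are the tool frame's). Camera axes: x right, y down, z forward; pixel columns grow to the right and rows downward; lengths in m; the calibration is good to about 2 mm. A picture is of the moment at which its call begins: read the wrist's pose just before it. There is no depth.
- bot.close_job(): hands the job in, once; it reports no verdict.
The state is a dict: "time": time; "joints": joint angles; "joint_vel": joint speeds; "joint_torque": joint torques, N m; "eef_pos": TCP position; "ee_rot": TCP orientation; "contact_force": force on the tool from outside, world axes, zero at the start; "ft_torque": the same for the moment, N m; "finger_gap": finger opening in m.
Only numpy, scipy, OpenCV 4.12 (cv2) and the standard library are available. Lean on these libraries where they do the work, as an engineer would, in place of code of your own. Each camera call takes 0.05 s, during which the arm holds its last target. There are 200 camera calls.

## Working session

There is one attempt and no reset: what is moved stays moved. The work goes in short steps, Python scripts to look and compute and a tool call to move; the robot and the scene stay as the last step left them, time stands still between calls to the robot, and variables do not carry over. Pictures are saved under pics/ and viewed, about 8 in all and at most 12, crops included, and the job is handed in when it is done.

Besides the shell and the picture viewer there is one more tool, called by a JSON object that holds its "api" and its "payload", one argument or row to a line. jog_arm: Moves the arm, as the interface text tells. Its arguments: {"type":"object","properties":{"dp":{"type":"array","items":{"type":"array","items":{"type":"number"}}},"twist":{"type":"array","items":{"type":"number"}},"jaw":{"type":"number"},"force":{"type":"number"}},"required":["dp","twist"]}

```bash
mkdir -p pics; cat > h.py <<'E'
import numpy as np, cv2
from rig import bot
def cam(n):
    s=bot.state(); c=bot.read_camera(n)
    if 'mount' in c:
        T=np.eye(4);T[:3,:3]=s['ee_rot'];T[:3,3]=s['eef_pos'];T=T@np.array(c['mount'])
        c['position']=T[:3,3];c['attitude']=T[:3,:3]
    return c
def ray(c,uv):
    d=np.array(c['attitude'])@np.linalg.inv(c['K'])@np.array([uv[0],uv[1],1.]);return np.array(c['position']),d
def onz(c,uv,z):
    p,d=ray(c,uv);return p+d*(z-p[2])/d[2]
def proj(c,P):
    q=np.array(c['K'])@(np.array(c['attitude']).T@(np.array(P)-c['position']));return q[:2]/q[2]
def save(c,n,box=None,s=1):
    im=c['frame']
    if box: im=im[box[1]:box[3],box[0]:box[2]]
    im=cv2.resize(im,None,fx=s,fy=s,interpolation=cv2.INTER_CUBIC) if s!=1 else im
    cv2.imwrite('pics/%s.png'%n,cv2.cvtColor(im,cv2.COLOR_RGB2BGR))
E
python3 - <<'E'
from h import *
s=bot.state();print(s)
for n in('top','side'):
    c=cam(n);save(c,n+'0');np.save(n+'0.npy',c['frame']);print(n,c['position'],np.array(c['attitude']).round(4).tolist(),c['K'])
print(bot.hold_point_z)
E
```

```text
{'time': 0.0, 'joints': array([ 1.19761310e+00,  2.77156068e-01, -2.78901304e-02,  1.26797634e+00,
       -2.14769070e-05,  1.46740140e+00]), 'joint_vel': array([-0.00135236, -0.00052858, -0.00052964,  0.00037587, -0.00264196,
       -0.00145379]), 'joint_torque': array([ 2.81912828e-03, -4.45507872e+01,  2.95203298e+01,  1.64586352e-02,
       -1.11335958e-04,  1.63574146e-06]), 'eef_pos': array([0.16630896, 0.60166511, 0.230141  ]), 'ee_rot': array([[ 9.63827267e-01, -7.91636048e-04,  2.66526495e-01],
       [-2.66527589e-01, -2.08081335e-03,  9.63825043e-01],
       [-2.08406759e-04, -9.99997522e-01, -2.21653749e-03]]), 'contact_force': array([ 0.6252235 , -0.44535303,  1.04968922]), 'ft_torque': array([ 0.04422653, -0.0025745 ,  0.01621274]), 'finger_gap': 0.08557601851712268}
top [ 0.36211333 -0.01644126  1.5294798 ] [[-0.0105, -0.9989, 0.0458], [-0.9999, 0.011, 0.0104], [-0.0109, -0.0457, -0.9989]] [[422.88123847   0.         319.05818578]
 [  0.         422.88123847 196.20054397]
 [  0.           0.           1.        ]]
side [ 0.2631144  -0.85032388  1.17022599] [[0.9862, -0.1221, 0.112], [-0.1654, -0.7658, 0.6214], [0.0099, -0.6314, -0.7754]] [[411.77631311   0.         317.50141762]
 [  0.         411.77631311 198.77294069]
 [  0.           0.           1.        ]]
0.0187
```

View pics/top0.png

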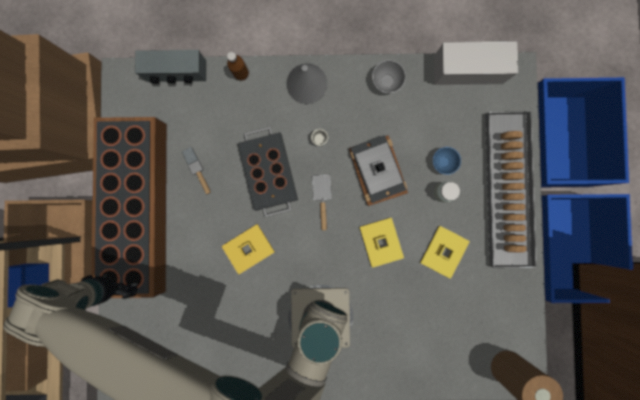

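View pics/side0.png

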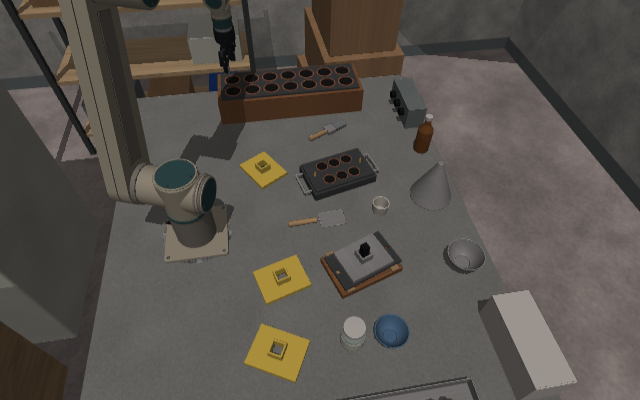

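Top view: the lid set (grey cover, black post) is at (379,169) on the rest, and the side view shows it at (363,250). The base is at (268,172). Look-alikes: the yellow covers at (247,249), (381,242) and (446,251), plus the funnel at (306,83). I choose the grey one at (379,169), the only one with a black post in it. Next a close crop and rough poses.

```bash
cat > m1.py <<'E'
from h import *
c=cam('top');im=c['frame'];hsv=cv2.cvtColor(im,cv2.COLOR_RGB2HSV)
print('post',onz(c,(379,167),.117),'cover',onz(c,(379,170),.055),'base',onz(c,(268,172),.045))
g=cv2.cvtColor(im,cv2.COLOR_RGB2GRAY)
def rect(m,box,z,name):
    mm=np.zeros_like(m);x0,y0,x1,y1=box;mm[y0:y1,x0:x1]=m[y0:y1,x0:x1]
    mm=cv2.morphologyEx(mm,cv2.MORPH_OPEN,np.ones((3,3)))
    cs,_=cv2.findContours(mm,cv2.RETR_EXTERNAL,cv2.CHAIN_APPROX_NONE);k=max(cs,key=cv2.contourArea)
    P=np.array([onz(c,p[0],z)[:2] for p in k],np.float32)
    r=cv2.minAreaRect(P);print(name,r,cv2.contourArea(k))
rect(((g<70)*255).astype(np.uint8),(230,125,305,220),.045,'base')
for t in(100,115,130):rect(((g>t)*255).astype(np.uint8),(345,135,408,205),.055,'cover')
print(g[150:190:3,355:405:3])
a=im[120:220,225:415];a=cv2.resize(a,None,fx=4,fy=4,interpolation=cv2.INTER_CUBIC)
cv2.imwrite('pics/crop1.png',a[...,::-1])
E
python3 m1.py
```

```text
post [ 0.52262357 -0.20347471  0.117     ] cover [ 0.5191409  -0.21150527  0.055     ] base [0.51770767 0.1783096  0.045     ]
base ((0.5208505392074585, 0.18261796236038208), (0.24519868195056915, 0.1574169099330902), 13.84360122680664) 2933.5
cover ((0.5431240797042847, -0.23423656821250916), (0.18812474608421326, 0.19033241271972656), 11.357425689697266) 1938.0
cover ((0.5262007713317871, -0.20993033051490784), (0.14880113303661346, 0.1168360486626625), 20.354093551635742) 1335.0
cover ((0.5259365439414978, -0.20980113744735718), (0.14390793442726135, 0.11196117848157883), 20.097593307495117) 1233.5
[[ 65  65  73  95 120 136 138 138 138 137 139 133  89 105 115 115 115]
 [ 77 113 133 140 140 140 140 140 139 139 138 137 104  98 114 113 113]
 [ 83 140 142 143 143 143 143 143 140 139 138 138 124  91 109 110 111]
 [ 57 132 146 146 147 144 143 139 133 141 139 140 138  96 101 109 110]
 [ 50 104 147 146 144 133 122 112 100  95 140 142 143 119  93 108 110]
 [ 58  71 143 145 143  93  89  41  33  37 127 146 144 136  91 107 111]
 [ 59  50 122 147 142 113  74  30  27  35 107 144 143 141 107  99 109]
 [ 73  63  86 144 144 133  79  87  62  98 127 138 140 140 125  94 110]
 [ 83  64  60 138 146 142 101 117 132 134 140 141 142 141 140  95 108]
 [101  64  55 112 145 144 143 143 144 143 143 143 144 142 142 116 101]
 [112  72  69  72 141 145 147 147 146 147 147 145 143 143 142 132  95]
 [113  91  72  53 129 148 149 150 149 146 146 145 144 141 128  99  90]
 [115 102  65  64  92 150 150 149 149 148 146 135 114  85  68  63  72]
 [114 111  72  73  64 144 149 148 143 126  97  71  65  66  65  67  68]]
```

View pics/crop1.png

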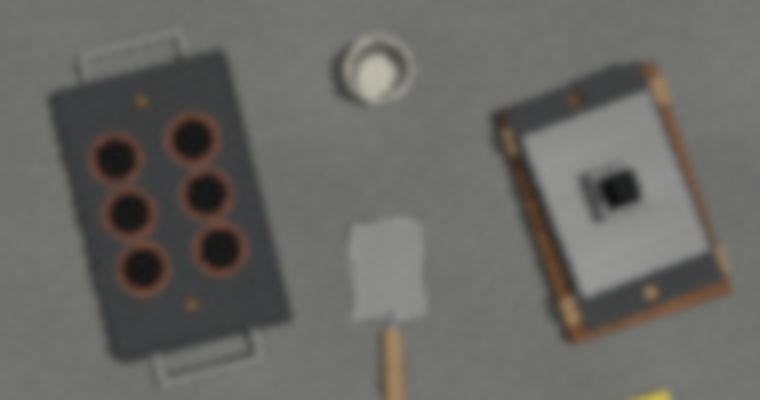

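The crop shows the base at (172,205) yawed about 14°, and the lid set with brass-coloured holes at crop (575,97) and (650,292), so about 20°. The measured sizes (245x157 and 149x117 mm) match the description. The choice is confirmed, so I move.

{"api": "jog_arm", "payload": {
  "dp": [
    [0,-0.5,0],
    [0,-0.5,0],
    [0,-0.5,0],
    [0,-0.5,0],
    [0,-0.5,0],
    [0,-0.5,0],
    [0.4,0,-1],
    [0.4,0,-1],
    [0.4,0,-1],
    [0.4,0,-1],
    [0.4,0,-1],
    [0.4,0,-1],
    [0.4,0,-1],
    [0.4,0,-1],
    [0.4,0,-1],
    [0.4,0,-1],
    [0.4,0,-1],
    [0.4,0,-1],
    [0.4,0,-1],
    [0.4,0,-1]
  ],
  "twist": [-1,-1,-1,-1,-1,-0.95,0,0,0,0,0,0,0,0,0,0,0,0,0,0],
  "jaw": 100,
  "force": 60
}}

```text
time: 2.65
eef_pos: [0.4193, 0.3216, 0.306]
ee_rot: [[0.938, -0.001, -0.346], [0.346, -0.0, 0.938], [-0.001, -1.0, -0.0]]
contact_force: [0.1, -0.1, -0.2]
finger_gap: 0.0854
```

{"api": "jog_arm", "payload": {
  "dp": [
    [0.3,0,-1],
    [0.3,0,-1],
    [0.3,0,-1],
    [0.3,0,-1],
    [0.3,0,-1],
    [0.3,0,-1],
    [0.1,0,-0.5],
    [0,0,0]
  ],
  "twist": [0,0,0,0,0,0,0,0]
}}

```text
time: 3.65
eef_pos: [0.5198, 0.186, 0.306]
ee_rot: [[0.939, -0.001, -0.345], [0.345, 0.0, 0.939], [-0.001, -1.0, 0.0]]
contact_force: [-0.5, 0.9, -0.1]
finger_gap: 0.0853
```

```bash
python3 - <<'E'
from h import *
s=bot.state();print(s['time'],s['eef_pos'],s['ee_rot'],s['contact_force'])
c=cam('wrist');print(c['mount'],c['K'])
save(c,'w1')
E
```

```text
3.65 [0.51980016 0.18600717 0.30599212] [[ 9.38664562e-01 -8.55424895e-04 -3.44830551e-01]
 [ 3.44830803e-01  1.62871284e-04  9.38664845e-01]
 [-7.46794282e-04 -9.99999621e-01  4.47858356e-04]] [-0.54345075  0.85902204 -0.06922607]
[[ 3.53000854e-04  9.57407599e-01  2.88739614e-01 -7.29855074e-02]
 [ 1.93753359e-04 -2.88739692e-01  9.57407621e-01 -1.42877928e-01]
 [ 9.99999919e-01 -2.82021438e-04 -2.87426296e-04  1.26137084e-03]
 [ 0.00000000e+00  0.00000000e+00  0.00000000e+00  1.00000000e+00]] [[297.44107727   0.         323.42731308]
 [  0.         297.44107727 195.05321212]
 [  0.           0.           1.        ]]
```

View pics/w1.png

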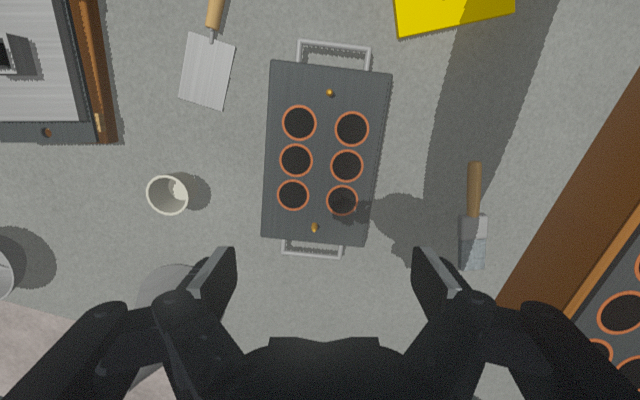

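The wrist view shows the base with brass pins at (331,92) and (315,227), and the lid set at upper left. I fit the pins and the base outline numerically.

```bash
cat > base.py <<'E'
from h import *
c=cam('wrist');im=c['frame'];hsv=cv2.cvtColor(im,cv2.COLOR_RGB2HSV);g=cv2.cvtColor(im,cv2.COLOR_RGB2GRAY)
B=[]
for u,v in((331,92),(315,227)):
    w=hsv[v-14:v+15,u-14:u+15];m=((w[...,0]>10)&(w[...,0]<30)&(w[...,1]>110)&(w[...,2]>90)).astype(np.uint8)
    ys,xs=np.nonzero(m);p=(xs.mean()+u-14,ys.mean()+v-14);print(p,len(xs),ys.min()+v-14,ys.max()+v-14,xs.min()+u-14,xs.max()+u-14)
    B.append(onz(c,p,.054))
B=np.array(B);d=B[1]-B[0];print('pins',B,B.mean(0),np.linalg.norm(d),np.degrees(np.arctan2(d[1],d[0])))
m=np.zeros((400,640),np.uint8);m[40:265,235:405]=((g<95)&(hsv[...,2]<110))[40:265,235:405]*255
m=cv2.morphologyEx(m,cv2.MORPH_OPEN,np.ones((5,5)))
cs,_=cv2.findContours(m,cv2.RETR_EXTERNAL,cv2.CHAIN_APPROX_NONE);k=max(cs,key=cv2.contourArea)
print(cv2.minAreaRect(np.array([onz(c,p[0],.045)[:2] for p in k],np.float32)))
E
python3 base.py
```

```text
(np.float64(328.3888888888889), np.float64(92.13888888888889)) 36 89 95 326 331
(np.float64(313.35555555555555), np.float64(226.8)) 45 223 231 311 316
pins [[0.43330668 0.16284366 0.054     ]
 [0.6117173  0.20646427 0.054     ]] [0.52251199 0.18465397 0.054     ] 0.1836657474118528 13.739031552828557
((0.5493340492248535, 0.19181156158447266), (0.17501330375671387, 0.1142914816737175), 46.2949333190918)
```

```bash
cat >> base.py <<'E'
a=[cv2.resize(im[v-20:v+21,u-20:u+21],None,fx=8,fy=8,interpolation=cv2.INTER_NEAREST) for u,v in((331,92),(315,227))]
cv2.imwrite('pics/pins.png',np.hstack(a)[...,::-1])
C=np.array([onz(c,p,.045)[:2] for p in((272,60),(392,73),(365,246),(261,236))]);print('corners',C,C.mean(0))
E
python3 base.py|tail -5
```

```text
((0.5450007915496826, 0.2084376960992813), (0.18422088027000427, 0.12238393723964691), 12.947003364562988)
corners [[0.42163966 0.08377642]
 [0.3836239  0.23047971]
 [0.61780082 0.29080025]
 [0.65596019 0.14009762]] [0.51975614 0.1862885 ]
```

View pics/pins.png

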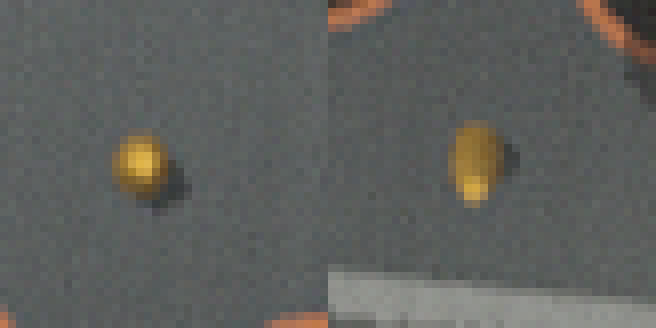

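Both pins are located cleanly: the spacing is 183.7 mm against 184 expected, the centre (0.5225, 0.1847), yaw 13.7°. Next, over the lid set.

{"api": "jog_arm", "payload": {
  "dp": [
    [-0.35,0,-1],
    [-0.35,0,-1],
    [-0.35,0,-1],
    [-0.35,0,-1],
    [-0.35,0,-1],
    [-0.35,0,-1],
    [-0.35,0,-1],
    [-0.35,0,-1],
    [-0.35,0,-1],
    [-0.35,0,-1],
    [-0.35,0,-1],
    [-0.35,0,-1],
    [-0.35,0,-1],
    [-0.35,0,-1],
    [-0.35,0,-1],
    [0,0,0],
    [0,0,0]
  ],
  "twist": [0,0,0,0,0,0,0,0,0,0,0,0,0,0,0,0,0]
}}

```text
time: 5.92
eef_pos: [0.5264, -0.2098, 0.3063]
ee_rot: [[0.938, -0.0, -0.347], [0.347, 0.001, 0.938], [0.0, -1.0, 0.001]]
contact_force: [-0.5, 1.0, -0.4]
finger_gap: 0.0857
```

```bash
cat > lid.py <<'E'
from h import *
s=bot.state();print(s['time'],s['eef_pos'])
c=cam('wrist');im=c['frame'];np.save('lid.npy',im);save(c,'w2')
for n,P in(('holeA',[.526-.092*np.cos(.352),-.21-.092*np.sin(.352),.041]),('holeB',[.526+.092*np.cos(.352),-.21+.092*np.sin(.352),.041]),('post',[.526,-.21,.117])):print(n,proj(c,P))
E
python3 lid.py
```

```text
5.925 [ 0.52636578 -0.20976782  0.30627736]
holeA [322.42383833  89.66509738]
holeB [322.31896444 221.99242719]
post [322.18290453 171.85159268]
```

View pics/w2.png

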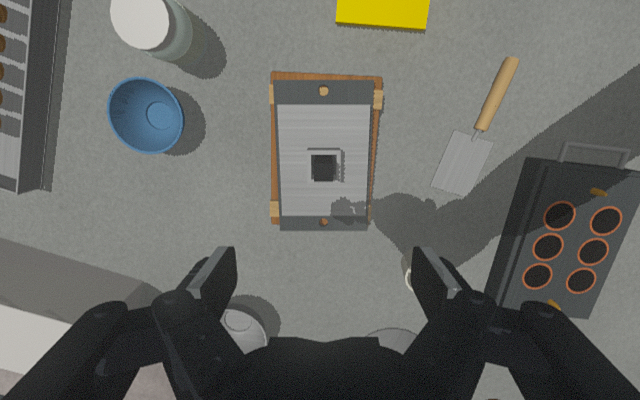

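The wrist view shows the plate square to the tool: holes near (323,91) and (323,222), post top near (323,165). Refining numerically.

```bash
cat > lid2.py <<'E'
from h import *
c=cam('wrist');im=np.load('lid.npy');hsv=cv2.cvtColor(im,cv2.COLOR_RGB2HSV);g=cv2.cvtColor(im,cv2.COLOR_RGB2GRAY)
R=np.array(bot.state()['ee_rot']);t=np.array(bot.state()['eef_pos']);B=[]
for u,v in((323,91),(323,222)):
    w=hsv[v-10:v+11,u-10:u+11];m=(w[...,1]>70)
    n,l,st,ce=cv2.connectedComponentsWithStats(m.astype(np.uint8))
    i=1+np.argmax(st[1:,4]);p=ce[i]+[u-10,v-10];print(p,st[i]);B.append(onz(c,p,.041))
B=np.array(B);d=B[1]-B[0];C=B.mean(0)
print('holes',B,C,np.linalg.norm(d),np.degrees(np.arctan2(d[1],d[0])),'tool x yaw',np.degrees(np.arctan2(R[1,0],R[0,0])))
w=g[145:190,300:350];n,l,st,ce=cv2.connectedComponentsWithStats((w<45).astype(np.uint8));i=1+np.argmax(st[1:,4])
x,y,W,H,A=st[i];print('post blob',x+300,y+145,W,H,A);p=(x+300+(W-1)/2,y+145+(H-1)/2);Pp=onz(c,p,.117);print('post',Pp)
print('delta in tool: holes',(R.T@(C-t))/.025,'post',(R.T@(Pp-t))/.025)
print(g[150:186:2,306:348:2])
E
python3 lid2.py
```

```text
[323.07142857  90.1547619 ] [ 6  4 10 11 84]
[323.30232558 221.13953488] [ 7  6  8  7 43]
holes [[ 0.43998967 -0.24071574  0.041     ]
 [ 0.6106823  -0.17731613  0.041     ]] [ 0.52533598 -0.20901594  0.041     ] 0.18208648348315812 20.37628459797884 tool x yaw 20.32056164546633
post blob 317 156 1 1 1
post [ 0.51105716 -0.22167118  0.117     ]
delta in tool: holes [-0.03303472 10.61612213  0.03507115] post [-0.74411229  7.57594105 -0.24012263]
[[147 135 138 141 139 139 138 138 141 137 134 140 140 139 137 138 135 126
  110 154 151]
 [158 159 155 158 159 160 159 159 161 160 161 166 163 164 162 159 156 144
  100 111 153]
 [158 158 156 135 136 135 137 139 135 135 135 139 137 135 134 142 159 143
  103 112 154]
 [155 156 156  57  63  48  48  49  50  55  39  48  47  61  79 113 161 141
   99 107 148]
 [158 160 159  64  67  52  62  57  56  56  55  59  54  68  67 118 161 143
   99 133 155]
 [155 156 160  65  52  57  55  51  56  51  48  50  54  57  67 109 158 142
   96 110 152]
 [159 159 158  62  62  54  52  53  45  53  54  56  54  60  65  96 160 144
  105 138 161]
 [157 159 159  59  59  62  6
[... 251 characters left out ...]
8  65  64  52  61  55  59  57  59  59  63  60  63  95 110 125
   98 131 149]
 [151 158 159  69  57  61  64  57  59  63  57  57  58  57  71  94 105 129
   97 136 150]
 [154 157 158  73  59  58  64  60  60  60  60  64  56  60  77  94 116 133
  102 129 152]
 [157 157 157  84  59  58  58  56  60  59  62  61  62  61  88  92 104 129
  100 136 156]
 [152 157 157  86  60  56  61  58  63  58  59  58  62  60  87  97 109 122
  101 135 154]
 [153 159 158 158  68  51  59  62  62  55  61  58  59  65 113 138 102 127
   93 155 154]
 [148 157 157 153 142 143 136 149 141 146 142 147 147 144 157 156 156 138
  127 132 152]
 [151 154 148 150 152 153 152 150 151 153 154 150 158 154 153 155 156 152
  154 152 155]]
```

The measurements agree: hole spacing 182 mm (184 true), yaw 20.38° against the tool's 20.32°, lateral offset under 1 mm, post blob centred with the holes. Descending onto the post.

{"api": "jog_arm", "payload": {
  "dp": [
    [-0.03,1,0.03],
    [0,1,0],
    [0,1,0],
    [0,1,0],
    [0,1,0],
    [0,1,0],
    [0,1,0],
    [0,0.7,0],
    [0,0.6,0],
    [0,0.5,0],
    [0,0,0]
  ],
  "twist": [0,0,0,0,0,0,0,0,0,0,0]
}}

```text
time: 7.4
eef_pos: [0.5248, -0.21, 0.0854]
ee_rot: [[0.938, -0.002, -0.346], [0.346, 0.001, 0.938], [-0.001, -1.0, 0.001]]
contact_force: [-0.1, 0.4, -0.1]
finger_gap: 0.0856
```

{"api": "jog_arm", "payload": {
  "dp": [
    [0,0,0],
    [0,0,0],
    [0,0,0],
    [0,0,0],
    [0,0,0],
    [0,0,0],
    [0,0,0],
    [0,0,0]
  ],
  "twist": [0,0,0,0,0,0,0,0],
  "jaw": 0,
  "force": 90
}}

```text
time: 8.4
eef_pos: [0.5259, -0.2105, 0.087]
ee_rot: [[0.938, 0.001, -0.346], [0.346, -0.0, 0.938], [0.001, -1.0, -0.001]]
contact_force: [-0.9, 1.0, 6.1]
finger_gap: 0.0205
```

The grip is on the post (gap 20.5 mm). Lifting gently.

{"api": "jog_arm", "payload": {
  "dp": [
    [0,-0.1,0],
    [0,-0.3,0],
    [0,-0.5,0],
    [0,-0.5,0],
    [0,-0.5,0],
    [0,-0.5,0],
    [0,-0.4,0],
    [0,-0.2,0],
    [0,0,0],
    [0,0,0],
    [0,0,0]
  ],
  "twist": [0,0,0,0,0,0,0,0,0,0,0]
}}

```text
time: 9.78
eef_pos: [0.525, -0.2101, 0.1607]
ee_rot: [[0.938, -0.001, -0.346], [0.346, 0.001, 0.938], [-0.001, -1.0, 0.001]]
contact_force: [0.4, -0.5, -5.4]
finger_gap: 0.0203
```

```bash
python3 - <<'E'
from h import *
s=bot.state();print(s['time'],s['eef_pos'],s['contact_force'],s['ft_torque'],s['finger_gap'])
a=cam('wrist');save(a,'w3',(200,40,440,280),2)
b=cam('side');save(b,'s3',(290,180,440,310),4)
x=cv2.imread('pics/w3.png');y=cv2.imread('pics/s3.png');y=cv2.resize(y,(310,269));z=np.zeros((480,790,3),np.uint8);z[:480,:480]=x;z[:269,480:]=y;cv2.imwrite('pics/lift.png',z)
E
```

```text
9.775 [ 0.52503445 -0.21014316  0.16067829] [ 0.35526721 -0.45919595 -5.39901516] [-0.00061892 -0.02724607 -0.06030574] 0.020252419751944487
```

View pics/lift.png

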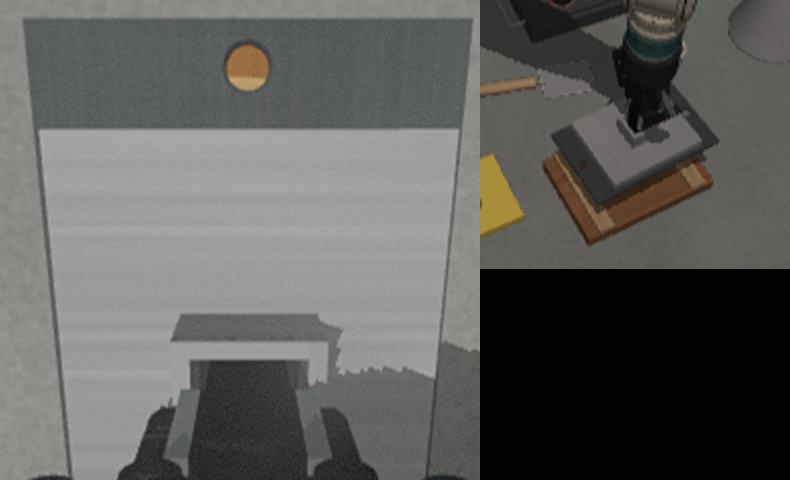

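Both lids are lifted together, level, with the cover nested. The near hole is at about wrist pixel (323,73) and the weight reads 5.4 N. Now the in-hand offset from that hole and the shift to the base.

```bash
python3 - <<'E'
from h import *
c=cam('wrist');im=c['frame'];s=bot.state();R=np.array(s['ee_rot']);t=np.array(s['eef_pos'])
hsv=cv2.cvtColor(im,cv2.COLOR_RGB2HSV);u,v=323,73;w=hsv[v-18:v+19,u-18:u+19]
n,l,st,ce=cv2.connectedComponentsWithStats((w[...,1]>70).astype(np.uint8));i=1+np.argmax(st[1:,4])
x,y,W,H,A=st[i];print(st[i],ce[i])
p=(x+u-18+(W-1)/2,y+v-18+(H-1)/2)
for z in(.109,.112,.115):print(z,'hole in tool mm',R.T@(onz(c,p,z)-t)*1000)
g=cv2.cvtColor(im,cv2.COLOR_RGB2GRAY)
# plate side edges at row: yaw check
cy=np.radians(13.74);ex=np.array([np.cos(cy),np.sin(cy)]);ey=np.array([-ex[1],ex[0]])
for o in((.0007,0),(.0007,.0009)):
    T=np.array([.5225,.1847])-o[0]*ex-o[1]*ey;d=T-t[:2]
    print('target TCP',T,'in tool before twist (x,z units)',(R.T@np.r_[d,0])/.025,'twist units',(np.degrees(np.arctan2(R[1,0],R[0,0]))-13.74)/6)
E
```

```text
[  8   7  22  24 404] [18.32920792 18.32920792]
0.109 hole in tool mm [-91.62047902  51.97473746   1.30615224]
0.112 hole in tool mm [-91.33408341  48.97460037   1.30558095]
0.115 hole in tool mm [-91.04768779  45.97446328   1.30500965]
target TCP [0.52182003 0.18453374] in tool before twist (x,z units) [5.33554980e+00 5.76109062e-03 1.48636631e+01] twist units 1.0838838269629372
target TCP [0.5220338  0.18365949] in tool before twist (x,z units) [5.33147243e+00 5.74306700e-03 1.48278948e+01] twist units 1.0838838269629372
```

{"api": "jog_arm", "payload": {
  "dp": [
    [0.12,0,0.33],
    [0.24,0,0.66],
    [0.355,0,0.99],
    [0.355,0,0.99],
    [0.355,0,0.99],
    [0.355,0,0.99],
    [0.355,0,0.99],
    [0.355,0,0.99],
    [0.355,0,0.99],
    [0.355,0,0.99],
    [0.355,0,0.99],
    [0.355,0,0.99],
    [0.355,0,0.99],
    [0.355,0,0.99],
    [0.355,0,0.99],
    [0.24,0,0.65],
    [0.12,0,0.33],
    [0,0,0],
    [0,0,0],
    [0,0,0]
  ],
  "twist": [0,0,0,0,0,0,0,0,0,0,0,0,0,0,0,0,0,0.54,0.54,0]
}}

```text
time: 12.42
eef_pos: [0.5221, 0.1835, 0.1612]
ee_rot: [[0.971, -0.0, -0.238], [0.238, -0.0, 0.971], [-0.0, -1.0, -0.0]]
contact_force: [-0.4, -0.2, -4.8]
finger_gap: 0.0207
```

```bash
cat > chk.py <<'E'
from h import *
c=cam('wrist');s=bot.state();R=np.array(s['ee_rot']);t=np.array(s['eef_pos']);cy=np.radians(13.74)
print(s['time'],t,s['contact_force'],s['ft_torque'],s['finger_gap'],'yaw',np.degrees(np.arctan2(R[1,0],R[0,0])))
print('to go units',(R.T@(np.r_[.522,.1837,t[2]]-t))/.025)
P=np.array([.5225-.092*np.cos(cy),.1847-.092*np.sin(cy),.065]);print('pin A tip should show at',proj(c,P),'foot',proj(c,P-[0,0,.02]))
import sys;save(c,sys.argv[1],(240,20,400,140),5)
E
python3 chk.py w4
```

```text
12.475 [0.52214892 0.18354209 0.16126449] [ 0.71268958  0.02878637 -4.92937657] [ 0.03034385 -0.02181995  0.004594  ] 0.02071851168489094 yaw 13.788873881018267
to go units [-4.27941356e-03 -6.91151726e-07  7.55427646e-03]
pin A tip should show at [323.21935988  80.10361733] foot [323.2469357   82.10332303]
```

View pics/w4.png

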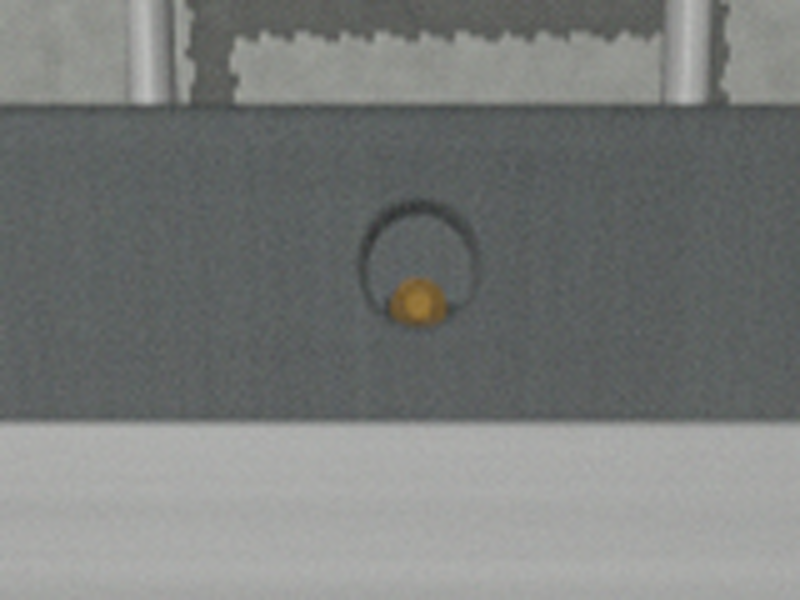

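The pin shows inside the hole at pixel (323.8,80.4), against (323.2,80.1) predicted, and is centred sideways. I lower in steps and watch the force.

{"api": "jog_arm", "payload": {
  "dp": [
    [0,0.4,0],
    [0,0.5,0],
    [0,0.4,0],
    [0,0.2,0],
    [0,0.15,0],
    [0,0.15,0],
    [0,0.15,0],
    [0,0.1,0],
    [0,0,0]
  ],
  "twist": [0,0,0,0,0,0,0,0,0]
}}

```text
time: 13.6
eef_pos: [0.5221, 0.1838, 0.1099]
ee_rot: [[0.971, -0.0, -0.238], [0.238, -0.0, 0.971], [-0.0, -1.0, -0.0]]
contact_force: [-0.1, -0.4, -4.8]
finger_gap: 0.0207
```

```bash
python3 chk.py w5
```

```text
13.65 [0.52222392 0.18382813 0.11006302] [-0.75052159 -0.41496684 -5.02086515] [-0.06672694  0.01028604 -0.01212531] 0.02070043792665933 yaw 13.760551988657625
to go units [-9.91897000e-03  2.26415875e-07 -2.84762913e-03]
pin A tip should show at [322.63006412  72.85640648] foot [322.71222801  76.07942158]
```

The pins have entered and there is no side force. Continuing to contact.

{"api": "jog_arm", "payload": {
  "dp": [
    [0,0.15,0],
    [0,0.15,0],
    [0,0.1,0],
    [0,0.08,0],
    [0,0.04,0],
    [0,0,0]
  ],
  "twist": [0,0,0,0,0,0]
}}

```text
time: 14.4
eef_pos: [0.5223, 0.1839, 0.0971]
ee_rot: [[0.971, 0.0, -0.238], [0.238, 0.0, 0.971], [0.0, -1.0, 0.0]]
contact_force: [-0.1, 0.9, -5.7]
finger_gap: 0.0208
```

{"api": "jog_arm", "payload": {
  "dp": [
    [0,0.03,0],
    [0,0,0],
    [0,0,0]
  ],
  "twist": [0,0,0]
}}

```text
time: 14.78
eef_pos: [0.5225, 0.1839, 0.097]
ee_rot: [[0.971, 0.001, -0.238], [0.238, 0.0, 0.971], [0.001, -1.0, -0.0]]
contact_force: [-2.5, -1.1, 2.6]
finger_gap: 0.0207
```

Contact reached (force went from -5 to +2.6 N). One more small press, then open.

{"api": "jog_arm", "payload": {
  "dp": [
    [0,0.03,0],
    [0,0,0],
    [0,0,0]
  ],
  "twist": [0,0,0]
}}

```text
time: 15.15
eef_pos: [0.5224, 0.1839, 0.097]
ee_rot: [[0.971, 0.001, -0.238], [0.238, 0.0, 0.971], [0.001, -1.0, -0.0]]
contact_force: [-5.2, -0.6, 9.5]
finger_gap: 0.0207
```

{"api": "jog_arm", "payload": {
  "dp": [
    [0,0,0],
    [0,0,0],
    [0,0,0],
    [0,0,0],
    [0,0,0],
    [0,0,0]
  ],
  "twist": [0,0,0,0,0,0],
  "jaw": 100
}}

```text
time: 15.9
eef_pos: [0.5222, 0.1838, 0.0955]
ee_rot: [[0.971, -0.0, -0.238], [0.238, 0.0, 0.971], [-0.0, -1.0, 0.0]]
contact_force: [0.6, 1.5, -0.8]
finger_gap: 0.0854
```

```bash
cat > side.py <<'E'
from h import *
import sys
s=bot.state();print(s['time'],s['eef_pos'],s['contact_force'],s['finger_gap'])
a=cam('wrist');b=cam('side')
x=cv2.resize(a['frame'][20:340,160:480],(480,480),interpolation=cv2.INTER_CUBIC);y=cv2.resize(b['frame'][120:220,280:400],(310,258),interpolation=cv2.INTER_CUBIC)
z=np.zeros((480,790,3),np.uint8);z[:,:480]=x;z[:258,480:]=y;cv2.imwrite('pics/%s.png'%sys.argv[1],z[...,::-1])
E
python3 side.py rel
```

```text
15.9 [0.52224089 0.18384453 0.09551205] [ 0.59786357  1.45758112 -0.75543972] 0.08543203917910233
```

View pics/rel.png

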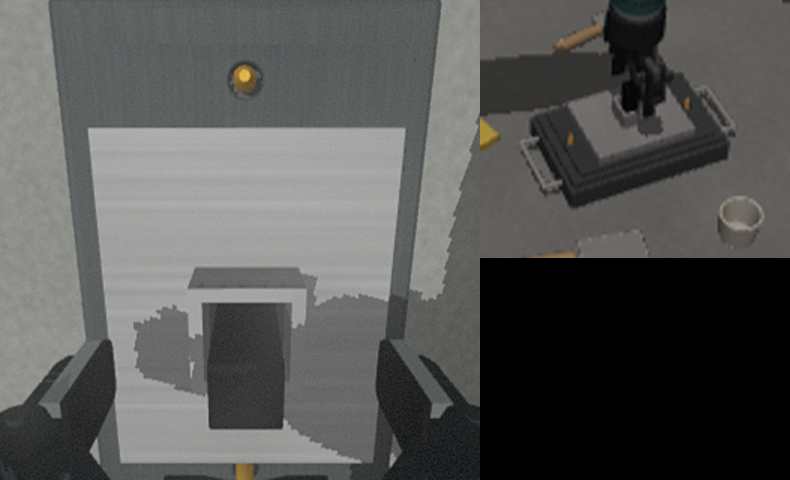

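Both pins stand through their holes, the plate is seated, the cover nested, and the fingers are clear of the post. Now down to the collar and close on it.

{"api": "jog_arm", "payload": {
  "dp": [
    [0,0.3,0],
    [0,0.3,0],
    [0,0.3,0],
    [0,0.15,0],
    [0,0.1,0],
    [0,0,0],
    [0,0,0]
  ],
  "twist": [0,0,0,0,0,0,0]
}}

```text
time: 16.88
eef_pos: [0.5225, 0.1839, 0.0671]
ee_rot: [[0.971, 0.001, -0.238], [0.238, 0.0, 0.971], [0.001, -1.0, -0.0]]
contact_force: [1.0, 0.3, 0.2]
finger_gap: 0.0855
```

{"api": "jog_arm", "payload": {
  "dp": [
    [0,0,0],
    [0,0,0],
    [0,0,0],
    [0,0,0],
    [0,0,0],
    [0,0,0],
    [0,0,0],
    [0,0,0]
  ],
  "twist": [0,0,0,0,0,0,0,0],
  "jaw": 0,
  "force": 50
}}

```text
time: 17.88
eef_pos: [0.5226, 0.184, 0.0672]
ee_rot: [[0.971, 0.001, -0.238], [0.238, 0.0, 0.971], [0.001, -1.0, 0.0]]
contact_force: [-0.3, 0.8, 4.7]
finger_gap: 0.0409
```

```bash
python3 side.py grip
```

```text
17.875 [0.5226382  0.18397873 0.06719232] [-0.34092038  0.84630492  4.68604904] 0.040945873698079685
```

View pics/grip.png

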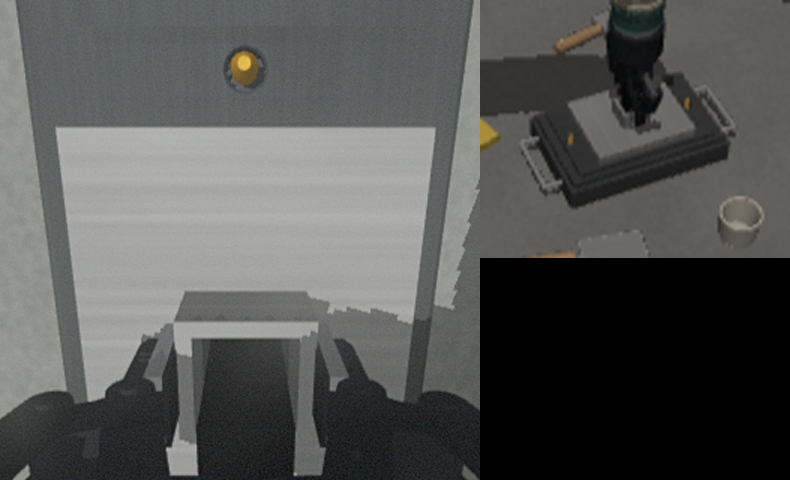

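The fingers hold the collar (gap 40.9 mm), with the post free inside it and the pin still through its hole. Lifting slowly at first.

{"api": "jog_arm", "payload": {
  "dp": [
    [0,-0.1,0],
    [0,-0.15,0],
    [0,-0.2,0],
    [0,-0.2,0],
    [0,-0.2,0],
    [0,0,0]
  ],
  "twist": [0,0,0,0,0,0]
}}

```text
time: 18.73
eef_pos: [0.5228, 0.184, 0.0887]
ee_rot: [[0.971, 0.001, -0.238], [0.238, 0.0, 0.971], [0.001, -1.0, -0.0]]
contact_force: [0.8, 0.4, -0.7]
finger_gap: 0.041
```

{"api": "jog_arm", "payload": {
  "dp": [
    [0,-0.2,0],
    [0,-0.3,0],
    [0,-0.3,0],
    [0,-0.3,0],
    [0,-0.3,0],
    [0,-0.3,0],
    [0,-0.3,0],
    [0,-0.3,0],
    [0,-0.3,0],
    [0,-0.3,0],
    [0,-0.2,0],
    [0,-0.1,0],
    [0,0,0],
    [0,0,0],
    [0,0,0],
    [0,0,0]
  ],
  "twist": [0,0,0,0,0,0,0,0,0,0,0,0,0,0,0,0]
}}

```text
time: 20.72
eef_pos: [0.5221, 0.1838, 0.1679]
ee_rot: [[0.971, -0.0, -0.238], [0.238, -0.0, 0.971], [-0.0, -1.0, -0.0]]
contact_force: [-0.5, 0.3, -1.3]
finger_gap: 0.0411
```

```bash
python3 side.py fin; python3 - <<'E'
from h import *
s=bot.state();print(s['ft_torque'],np.abs(s['joint_vel']).max())
b=cam('side')
z=cv2.imread('pics/fin.png');z[258:480,480:]=cv2.resize(cam('top')['frame'][125:225,205:345],(310,222),interpolation=cv2.INTER_CUBIC)[...,::-1];z[:258,480:]=cv2.resize(b['frame'][90:220,270:426],(310,258),interpolation=cv2.INTER_CUBIC)[...,::-1]
cv2.imwrite('pics/fin.png',z)
E
```

```text
20.725 [0.52211853 0.18378333 0.16785693] [-0.54023118  0.2580225  -1.29210686] 0.04108515837136124
[-0.06133938  0.02765397  0.00617821] 0.0020234532247418212
```

View pics/fin.png

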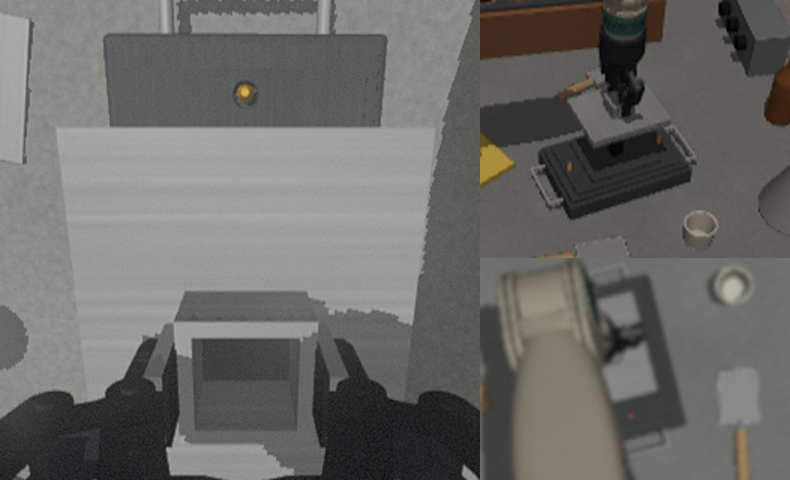

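The cover is up, level and unslipped (its edge is at row 127 in the crop, as before the lift). The collar is clear of the post, the plate is still on its pins, and the tool rose 100.7 mm. Handing in.

```bash
python3 -c "
from h import *
print(bot.close_job()); s=bot.state(); print(s['time'],s['eef_pos'],s['finger_gap'],s['contact_force'])"
```

```text
the job is handed in; nothing more can be done
None
the job is handed in; nothing more can be done
```

I carried both lids by the post to the base, lowered them over the two pins and let go. Then I gripped the collar, lifted the cover alone by 100.7 mm and handed in at about 21 s of the 54 s. No verdict was reported.

- **Placing:** After release the wrist view showed both pins up through their holes with the cover still nested. After the final lift I could see the near pin still through its hole in the wrist view, and the plate looked flat on the base in the side view. Flushness was judged from these pictures and the contact force, not measured to the millimetre.
- **Cover:** The rim should be about 107 mm above the plate's underside (82 mm needed). The finger gap stayed steady at 41 mm and the cover had not slipped in the wrist view. It hung level and the joints were at rest.
- **Bystanders:** I steered clear of them and felt no contact. I did not re-measure their positions.
- **Small disagreements:** The top and wrist cameras differed by 1–3 mm on the base centre. The last wrist force read about 1.3 N, a little below the 1.6–2.5 N expected from the cover's weight; I put that down to the roughly 1 N sensor noise.

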